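# Fill the last two cells of the tap-head crate

### The arm

A 6-joint arm with a two-finger parallel gripper is mounted at the origin on the work surface. World frame = base frame: x ahead of the robot, y to its left, z up, the work surface at z = 0. Lengths are in m, angles in rad, forces in N, time in s.
With the tool pointing down it reaches from about 0.3 to 0.775 m from the base axis. Payload 14.6 kg.
Tool frame: the origin (TCP) lies at the very end of the fingers, on their centre line; the grasp point (between the pads) lies 19 mm behind it; z points along the fingers, y is the line along which they close (so a half turn about z gives the same grasp; the last joint's range is limited). The gripper opens to 94 mm and grips with 3 to 60 N. Pads are 16 mm wide; open, the fingers measure 119 mm over their backs; the gripper's body (75 mm by 177 mm) begins 78 mm behind the grasp point.
Start: joints at [1.2, 0.3, 1.521, -0, 1.321, -0.067], TCP at [0.165, 0.525, 0.205] pointing down, gripper open.
Joint ranges: [-3.03, 3.03], [-0.79, 2.21], [0.23, 2.52], [-1.04, 4.18], [0, 3.07], [-2.55, 2.55]. Speed limits (rad/s): [2.22, 2.22, 2.57, 3.14, 3.14, 3.14].

### API

Orientations are given as [roll, pitch, yaw] about the fixed x, y, z axes, in that order (R = Rz(yaw) Ry(pitch) Rx(roll)).
In Python, from station import ctrl gives the robot as it stands. The module is installed in compiled form; this text tells all that it offers.
- The arm moves only by the tool step_arm, never from a script. Its argument "deltas" is a list of rows, each an object with "dp": the shift along the tool's x, y, z scaled (see below), a list of three; "twist": the turn about the tool's z scaled (see below). In form: [{"dp": [tx, ty, tz], "twist": twist}, ...]. A call has 1 to 12 rows; each row shifts and turns the commanded pose from where the row before left it, along the tool's axes as they then stand; what a row does not reach is not made up. The controller multiplies each number of a shift by 0.04 m and each number of a turn by 4 degrees. A row lasts 1/10 s, in which the tool goes at most 50 mm and 8.59 degrees, less where a joint would pass 70% of its speed; a pose out of reach is approached as far as the arm can. A call with a number of a shift or a turn outside -1 to 1 is refused whole. A call with a gripper value outside its range is refused whole. "gripper" is the opening, from -1 (shut) to 1 (fully open), set as the call begins (left out, the last holds). The fingers move at their own pace and stop on an object; "squeeze" is the grip in N (left out, the last holds). Time passes only in rows, so rows that do not move let the fingers close. It gives the time, the measured TCP pose, the force, the opening and the grip force at its end, in the units of the state.
- ctrl.get_obs(): the state, without advancing time (a new reading comes with each control period).
- ctrl.camera(name): name is "scene" or "top" or "wrist"; returns (picture, depth): 384x512x3 uint8, red, green, blue; 384x512 float32, m along the optical axis (not along the pixel's ray), 0 where there is no reading.
- ctrl.get_calibration(name): a dict with "fx", "fy", "cx", "cy" (pixels), "world_to_cam" (4x4, takes a point from world to camera coordinates); the wrist camera has in their place "hand_eye" (4x4, takes a point from camera to tool coordinates, whose origin is the TCP and whose axes are the flange's). Camera axes: x right, y down, z forward; pixel columns grow to the right and rows downward; lengths in m; the calibration is good to about 2 mm. A picture is of the moment at which its call begins: read the wrist's pose just before it. get_calibration takes no time and is no camera call.
- ctrl.hand_in(): hands the job in; it is judged then, once.
Trained networks look in the newest picture that a camera, given by its name, has taken for a name from the list of things; names that differ only in an ending like _2 or _b are one class to them, and where a whole thing is asked for, a point or a joint stands for the part that bears it (a point fixed in the world has none). Each returns a list of dicts, best first, with "conf" (0 to 1); they miss things now and then, are a little off and sometimes report something else, mostly with a low value. They report only what shows in the picture. A call takes as long as a camera call. They do not tell look-alikes from the thing itself.
- ctrl.spot_in(camera, label): "rect" ([left, top, right, bottom] as shares, 0 to 1, of the picture: columns of its width, rows of its height, round what is visible of it).
- ctrl.cut_out(camera, label): "pixels" (384x512 bool, what is visible of it) and "rect" ([left, top, right, bottom] as shares, 0 to 1, of the picture: columns of its width, rows of its height, round what is visible of it).
The state is a dict: "time_s": time; "qpos": joint angles; "joint_vel": joint speeds; "tau": joint torques, N m; "ee_pos": TCP position; "eef_rot": TCP orientation; "force": force on the tool from outside, world axes, zero at the start; "moment": the same for the moment, N m; "grip_width": finger opening in m; "grip_force": force on a finger pad.
Only numpy, scipy, OpenCV 4.12 (cv2) and the standard library are available. Lean on these libraries where they do the work, as an engineer would, in place of code of your own. Each camera call takes 0.05 s, during which the arm holds its last target. There are 200 camera calls.

### The job

The blue divided crate still has two empty cells, with an electric screwdriver left lying across them. Lay the screwdriver down flat and lengthways on the grey panel of the black mat, and set the two tap heads that stand on the mat into the two empty cells, one in each, upright with the brass stem up and the cap on the cell floor. Set things down rather than dropping them, and leave the heads already packed, the oil bottle, the wrench and the red bin where they are.

Things in the scene. Friction and masses are not known exactly. Their poses are not given: they have to be found in the camera images.
- crate: blue open crate fixed to the bench, 151 mm (its x) by 224 mm (its y), 50 mm high, outer walls and floor 5 mm thick; dividers 5 mm thick, reaching 43 mm above the bench, make 2 (x) by 3 (y) square cells, 68 mm wide inside, 73 mm from centre to centre. Origin: centre of its underside on the bench. It may be turned any way round. The row of two cells at its +y end is empty
- cell_a (a point): centre of the floor (5 mm above the bench) of the empty cell at the crate's -x, +y corner; axes as the crate's
- cell_b (a point): centre of the floor (5 mm above the bench) of the empty cell at the crate's +x, +y corner; axes as the crate's
- mat: flat black rubber mat fixed to the bench, 280 mm (its x) by 270 mm (its y), 3 mm thick; the two tap heads to be packed stand on its -x half. Origin: centre of its underside
- panel (a point): centre of the grey panel painted on the mat's +x half, on the mat's top; panel 90 mm (x) by 250 mm (y, its length), axes as the mat's
- driver: black in-line electric screwdriver lying across the crate's rim over the two empty cells: a straight body of square section, 176 mm long, 36 mm wide and 36 mm high, with a grey nose, steel chuck and bit that reach 57 mm further along +x (233 mm in all); 0.4 kg. Origin: centre of the underside of the 176 mm body; x along it towards the bit, z up
- head_a: a tap head standing upright: an orange fluted cap 50 mm in diameter and 36 mm high, below, with a brass stem 16 mm in diameter and 44 mm long on top (80 mm in all). Origin: centre of the cap's underside; z up along the stem. To be packed
- head_b: a tap head standing upright: an orange fluted cap 50 mm in diameter and 36 mm high, below, with a brass stem 16 mm in diameter and 44 mm long on top (80 mm in all). Origin: centre of the cap's underside; z up along the stem. To be packed
- packed0: a tap head like head_a, already packed in a crate cell; leave it
- packed1: a tap head like head_a, already packed in a crate cell; leave it
- packed2: a tap head like head_a, already packed in a crate cell; leave it
- packed3: a tap head like head_a, already packed in a crate cell; leave it
- oil: small white oil bottle, 52 mm in diameter, 120 mm high, standing; bystander. Origin: centre of its underside
- wrench: steel wrench 180 mm long lying on the bench along its x; bystander. Origin: under its middle
- bin: small red bin of brass fittings, 100 by 150 mm, 60 mm high; bystander. Origin: centre of its underside
Mind the look-alikes: they are no part of the job. Leave any purple look-alike of the head_b alone.

How it is judged:
At the end, for the whole second after the job is handed in: One tap head in each empty cell: within 20 mm of its centre, 6 mm of its floor, 0.15 rad of upright, at rest. Screwdriver still and level (0.12 rad, 8 mm) on the panel: origin within 35 mm across and 70 mm along of its centre, lengthways within 0.4 rad ((((horizontal distance between head_a and cell_a below 0.02 m and z of head_a in the frame of cell_a below 0.006 m and angle between head_a's own z axis and vertical below 0.15 rad and linear speed of head_a below 0.02 m/s) and (horizontal distance between head_b and cell_b below 0.02 m and z of head_b in the frame of cell_b below 0.006 m and angle between head_b's own z axis and vertical below 0.15 rad and linear speed of head_b below 0.02 m/s)) or ((horizontal distance between head_a and cell_b below 0.02 m and z of head_a in the frame of cell_b below 0.006 m and angle between head_a's own z axis and vertical below 0.15 rad and linear speed of head_a below 0.02 m/s) and (horizontal distance between head_b and cell_a below 0.02 m and z of head_b in the frame of cell_a below 0.006 m and angle between head_b's own z axis and vertical below 0.15 rad and linear speed of head_b below 0.02 m/s))) and x of driver in the frame of panel between -0.035 and 0.035 m and y of driver in the frame of panel between -0.07 and 0.07 m and z of driver in the frame of panel below 0.008 m and angle between driver's own z axis and vertical below 0.12 rad and angle between the x axis of driver and the y axis of panel, either way round below 0.4 rad and linear speed of driver below 0.02 m/s); the robot touches nothing.
It fails at once if head_a let go more than 25 mm above the cell floor, over the crate's empty cells ((horizontal distance between head_a and cell_a below 0.045 m or horizontal distance between head_a and cell_b below 0.045 m) and z of head_a in the frame of crate above 0.03 m and contact force between the fingers and head_a below 0.01 N).
It fails at once if head_b let go more than 25 mm above the cell floor, over the crate's empty cells ((horizontal distance between head_b and cell_a below 0.045 m or horizontal distance between head_b and cell_b below 0.045 m) and z of head_b in the frame of crate above 0.03 m and contact force between the fingers and head_b below 0.01 N).
It fails at once if the screwdriver let go more than 30 mm above the mat, over the panel (horizontal distance between driver and panel below 0.1 m and z of driver in the frame of panel above 0.03 m and contact force between the fingers and driver below 0.01 N).
It fails at once if a packed head taken out or tipped (moved over 35 mm or tilted over 0.4 rad) (distance of any of packed0, packed1, packed2, packed3 from where it was at the start of the episode above 0.035 m or angle between any of packed0, packed1, packed2, packed3's own z axis and vertical above 0.4 rad).
It fails at once if the oil bottle, the wrench or the bin moved over 30 mm (distance of any of oil, wrench, bin from where it was at the start of the episode above 0.03 m).
It also fails if it takes over 72 s, if anything falls off the work surface, if the arm or the gripper's body presses on something with over 40 N, if the wrist force passes 120 N, or if a joint passes its speed limit or range.

## Working session

There is one attempt and no reset: what is moved stays moved. The work goes in short steps, Python scripts to look and compute and a tool call to move; the robot and the scene stay as the last step left them, time stands still between calls to the robot, and variables do not carry over. Pictures are saved under pics/ and viewed, at most 10 in all, crops included, and the job is handed in when it is done.

Besides the shell and the picture viewer there is one more tool, called after "Call:" in YAML: its name, and indented under it one key for each argument. step_arm: Moves the arm, as the interface text tells. Its arguments: {"type":"object","properties":{"deltas":{"type":"array"},"gripper":{"type":"number"},"squeeze":{"type":"number"}},"required":["deltas"]}

```bash
mkdir -p pics
cat > h.py <<'E'
import numpy as np, cv2
from station import ctrl
from scipy.spatial.transform import Rotation as R
def cloud(name,depth):
    c=ctrl.get_calibration(name); v,u=np.mgrid[0:384,0:512]
    p=np.stack([(u-c['cx'])/c['fx']*depth,(v-c['cy'])/c['fy']*depth,depth],-1)
    if 'world_to_cam' in c: T=np.linalg.inv(np.array(c['world_to_cam']))
    else:
        o=ctrl.get_obs(); T=np.eye(4); T[:3,:3]=R.from_euler('xyz',o['eef_rot']).as_matrix(); T[:3,3]=o['ee_pos']; T=T@np.array(c['hand_eye'])
    P=p@T[:3,:3].T+T[:3,3]; P[depth<=0]=np.nan
    return P
def save(img,f): cv2.imwrite('pics/'+f,cv2.cvtColor(img,cv2.COLOR_RGB2BGR))
E
python3 - <<'E'
from h import *
for n in ['top','scene']:
    im,d=ctrl.camera(n); save(im,n+'0.png'); P=cloud(n,d); np.savez('pics/'+n+'0.npz',im=im,P=P)
    for l in ['crate','mat','driver','head_a','packed0','oil','wrench','bin']:
        for r in ctrl.cut_out(n,l)[:7]:
            q=P[r['pixels']]; q=q[~np.isnan(q[:,0])]
            x,y,w,h=r['rect']
            print(n,l,round(r['conf'],2),[int(x*512),int(y*384),int(w*512),int(h*384)],np.median(q,0).round(3),'zmax',np.percentile(q[:,2],98).round(3), im[r['pixels']].mean(0).astype(int))
o=ctrl.get_obs();print({k:np.round(v,3) for k,v in o.items()})
E
```

```text
top crate 0.6 [139, 164, 228, 253] [0.567 0.224 0.013] zmax 0.054 [ 31  95 176]
top mat 0.62 [184, 224, 202, 239] [0.493 0.196 0.042] zmax 0.087 [163 127  29]
top mat 0.6 [283, 165, 386, 264] [ 0.566 -0.207  0.003] zmax 0.009 [84 78 74]
top driver 0.83 [137, 153, 199, 214] [0.627 0.274 0.085] zmax 0.092 [61 44 41]
top head_a 0.84 [357, 229, 376, 247] [ 0.491 -0.294  0.039] zmax 0.084 [149 116  27]
top head_a 0.64 [247, 237, 267, 257] [0.453 0.02  0.038] zmax 0.084 [153 105 117]
top head_a 0.56 [308, 225, 324, 246] [ 0.49  -0.144  0.039] zmax 0.085 [154 123  32]
top head_a 0.5 [250, 132, 265, 156] [0.75  0.015 0.082] zmax 0.124 [159 115  85]
top packed0 0.76 [184, 225, 201, 239] [0.493 0.197 0.042] zmax 0.087 [160 127  34]
top packed0 0.71 [167, 206, 184, 226] [0.544 0.246 0.042] zmax 0.088 [164 124  26]
top packed0 0.55 [186, 191, 203, 207] [0.59  0.2   0.043] zmax 0.088 [166 128  28]
top packed0 0.54 [198, 204, 219, 222] [0.544 0.154 0.041] zmax 0.088 [152 126  46]
top oil 0.57 [249, 131, 269, 157] [0.75  0.014 0.08 ] zmax 0.124 [153 113  83]
top oil 0.37 [199, 206, 218, 224] [0.544
[... 1078 characters left out ...]
2 0.494 0.006] zmax 0.011 [173 172 170]
scene wrench 0.64 [274, 158, 347, 204] [0.591 0.213 0.033] zmax 0.052 [ 31  70 119]
scene bin 0.75 [76, 181, 127, 218] [ 0.473 -0.509  0.038] zmax 0.062 [127  67  39]
{'time_s': np.float64(0.9), 'qpos': array([ 1.2  ,  0.3  ,  1.521,  0.   ,  1.321, -0.067]), 'joint_vel': array([ 0.001,  0.   , -0.001,  0.001,  0.001,  0.002]), 'tau': array([ 0.0000e+00, -5.3165e+01, -3.5292e+01,  7.1000e-02,  2.1000e-02,
        0.0000e+00]), 'ee_pos': array([0.165, 0.525, 0.205]), 'eef_rot': array([ 3.142, -0.   ,  2.838]), 'force': array([ 0.365, -0.82 ,  0.266]), 'moment': array([0.038, 0.041, 0.011]), 'grip_force': np.float64(0.0), 'grip_width': np.float64(0.094)}
```

Run:
```python
from h import *
z=np.load('pics/top0.npz'); im=z['im'];P=z['P']
c=im[120:280,70:400]; 
save(cv2.resize(c,None,fx=2.4,fy=2.4,interpolation=cv2.INTER_CUBIC),'topc.png')
r=ctrl.cut_out('top','head_a')  # newest top
def rect(m,n):
    q=P[m].astype(np.float32); b=cv2.minAreaRect((q[:,:2]*1000)); print(n,m.sum(),b, 'zmed',np.median(q[:,2]))
x,y,zz=P[...,0],P[...,1],P[...,2]
hsv=cv2.cvtColor(im,cv2.COLOR_RGB2HSV)
# driver top face z 0.078..0.095
reg=(x>.45)&(x<.8)&(y>.1)&(y<.4)
dk=im.max(-1)<110
m=reg&(zz>.06)&(zz<.1)&dk; rect(m,'driver body dark'); 
m2=reg&(zz>.055)&(zz<.1)&(x>.55); print(np.c_[P[m2][:,:2].min(0),P[m2][:,:2].max(0)])
blue=reg&(hsv[...,0]>95)&(hsv[...,0]<125)&(hsv[...,1]>120); rect(blue&(zz>.0),'blue'); rect(blue&(zz>.044)&(zz<.056),'rim')
# stems/caps
for cx,cy in [(.491,-.294),(.49,-.144),(.453,.02),(.493,.197),(.544,.246),(.59,.2),(.544,.154)]:
    n=(np.hypot(x-cx,y-cy)<.05)
    s=n&(zz>.068)&(zz<.1); cap=n&(zz>.03)&(zz<.042)&(hsv[...,1]>100)
    print('head',cx,cy,s.sum(),P[s].mean(0).round(4),'cap',cap.sum(),((P[cap][:,:2].min(0)+P[cap][:,:2].max(0))/2).round(4), im[cap].mean(0).astype(int))
# grey panel & mat
matr=(x>.38)&(x<.76)&(y>-.4)&(y<-.03)&(zz<.012)
g=im.mean(-1); 
dark=matr&(g<70); gr=matr&(g>=70)&(g<125)
print('g hist',np.histogram(g[matr],12))
np.save('pics/g.npy',g)
```

```text
driver body dark 847 ((592.7542724609375, 220.13433837890625), (171.95562744140625, 212.01829528808594), 48.567420959472656) zmed 0.08535507
[[0.550189   0.73024354]
 [0.1415415  0.35156072]]
blue 2324 ((577.3192138671875, 236.8330078125), (241.40357971191406, 153.787353515625), 45.577632904052734) zmed 0.019515563
rim 552 ((572.716796875, 230.1408233642578), (225.30667114257812, 151.0703887939453), 45.527584075927734) zmed 0.04876191
head 0.491 -0.294 31 [ 0.4951 -0.2976  0.0814] cap 152 [ 0.4961 -0.2997] [170 129  24]
head 0.49 -0.144 28 [ 0.4911 -0.1475  0.0829] cap 164 [ 0.4903 -0.1488] [170 131  28]
head 0.453 0.02 28 [0.4554 0.0184 0.0796] cap 154 [0.4567 0.0187] [171  96 157]
head 0.493 0.197 32 [0.4955 0.1999 0.0838] cap 173 [0.4934 0.1966] [126 102  47]
head 0.544 0.246 31 [0.5466 0.2496 0.0838] cap 199 [0.5437 0.2441] [116  99  56]
head 0.59 0.2 33 [0.5932 0.2031 0.0827] cap 195 [0.5902 0.2002] [127 107  54]
head 0.544 0.154 30 [0.5474 0.1553 0.0829] cap 209 [0.5452 0.1548] [130 108  47]
g hist (array([ 421, 4824,   75,  102,  299, 6642,   41,    1,   30, 1130, 1065,
        103]), array([  0.        ,  19.33333333,  38.66666667,  58.        ,
        77.33333333,  96.66666667, 116.        , 135.33333333,
       154.66666667, 174.        , 193.33333333, 212.66666667,
       232.        ]))
```

View pics/topc.png

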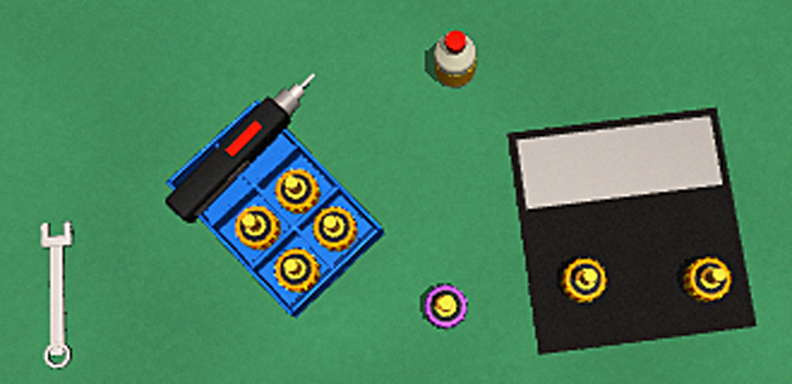

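The crop shows the driver across the crate, with its butt at (185,210) and its bit at (312,75). Three things could be taken for the wanted tap heads: an orange head at (583,278), an orange head at (707,278), both on the mat, and a purple look-alike at (445,305) on the bench. The four packed heads are in the crate. I choose the two orange heads on the mat. Next I measure the driver and panel precisely.

Run:
```python
from h import *
z=np.load('pics/top0.npz'); im=z['im'];P=z['P']; g=im.mean(-1)
x,y,zz=P[...,0],P[...,1],P[...,2]
def comp(m):
    n,l,s,c=cv2.connectedComponentsWithStats(m.astype(np.uint8)); k=1+np.argmax(s[1:,4]); return l==k
def rect(m,n):
    q=P[m].astype(np.float32); b=cv2.minAreaRect(q[:,:2]*1000); print(n,m.sum(),np.round(b[0],1),np.round(b[1],1),round(b[2],1),'z',np.median(q[:,2]).round(4)); return b
m=comp((x>.5)&(x<.8)&(y>.15)&(y<.42)&(zz>.078)&(zz<.1)&~((x<.62)&(y<.23)&(x+y<.82))); 
rect(m,'driver top all'); q=P[m][:,:2]
c=q.mean(0); w,V=np.linalg.eigh(np.cov((q-c).T)); a=V[:,1]*np.sign(V[0,1]); print('dir deg',np.degrees(np.arctan2(a[1],a[0])))
t=(q-c)@a; s=(q-c)@np.array([-a[1],a[0]])
for lo in np.arange(-.13,.14,.02):
    k=(t>=lo)&(t<lo+.02)
    if k.sum(): print(lo.round(2),k.sum(),s[k].min().round(4),s[k].max().round(4))
print('butt',t.min(),'end',t.max(),'c',c)
matr=(x>.38)&(x<.78)&(y>-.42)&(y<-.03)&(zz<.012)
rect(comp(matr&(g>150)),'panel'); hsv=cv2.cvtColor(im,cv2.COLOR_RGB2HSV)
rect(comp((x>.36)&(x<.78)&(y>-.42)&(y<-.03)&(zz<.012)&~((hsv[...,0]>40)&(hsv[...,0]<90)&(hsv[...,1]>60))),'mat')
reg=(x>.42)&(x<.8)&(y>.05)&(y<.42)
blue=reg&(hsv[...,0]>95)&(hsv[...,0]<125)&(hsv[...,1]>120)
b=rect(blue&(zz>.046)&(zz<.054),'rim'); print(cv2.boxPoints(b))
cal=ctrl.get_calibration('top'); print(np.linalg.inv(cal['world_to_cam'])[:3,3])
crop=im[215:260,295:390]; save(cv2.resize(crop,None,fx=6,fy=6,interpolation=cv2.INTER_CUBIC),'heads.png')
```

```text
driver top all 841 [634.2 271.9] [ 38.2 205.1] 47.6 z 0.0861
dir deg -41.65152464841032
-0.11 8 -0.0128 0.0153
-0.09 92 -0.0161 0.0203
-0.07 97 -0.0172 0.0199
-0.05 93 -0.0173 0.0193
-0.03 91 -0.0178 0.0205
-0.01 93 -0.0176 0.0186
0.01 89 -0.0174 0.0197
0.03 88 -0.0174 0.0191
0.05 87 -0.017 0.018
0.07 66 -0.017 0.0189
0.09 35 -0.0115 0.0111
0.11 2 0.0027 0.005
butt -0.0921002641921528 end 0.11324481414703194 c [0.6256415  0.27834032]
panel 2329 [ 644.7 -196.6] [ 90.3 249. ] 8.5 z 0.0036
mat 7678 [ 560.9 -208.7] [280.1 270.8] 8.5 z 0.0033
rim 426 [572.8 229.9] [225.4 150.9] 45.3 z 0.0497
[[439.85507 202.79181]
 [547.20276  96.6724 ]
 [705.6476  256.95114]
 [598.2999  363.07056]]
[0.36140597 0.01215215 1.3012001 ]
```

View pics/heads.png

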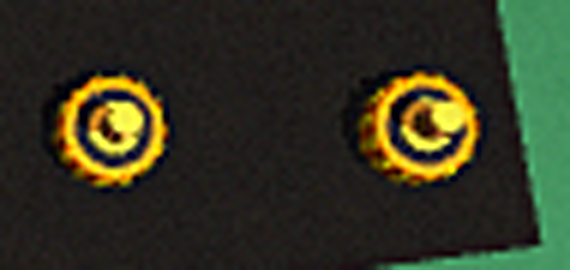

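The close crop shows two orange caps with brass stems at (112,130) and (425,128), so neither is purple. The crate rim measures 225x151 and the panel 90x249, which matches the description. Now I move to the driver.

Call:
step_arm:
  deltas:
    - {"dp": [0, 0, 0], "twist": 0.88}
    - {"dp": [0, 0, 0], "twist": 0.88}
    - {"dp": [0, 0, 0], "twist": 0.88}
    - {"dp": [0, 0, 0], "twist": 0.88}
    - {"dp": [0, 0, 0], "twist": 0.88}
    - {"dp": [0, 0, 0], "twist": 0.88}
    - {"dp": [0, 0, 0], "twist": 0.87}
  gripper: 0.3
  squeeze: 40

```text
time_s: 1.65
ee_pos: [0.1645, 0.5248, 0.2055]
eef_rot: [3.142, -0.0, 2.406]
force: [-0.4, -0.0, 0.5]
grip_width: 0.0612
grip_force: 0.0
```

Call:
step_arm:
  deltas:
    - {"dp": [-0.91, 0.22, 0], "twist": 0}
    - {"dp": [-0.91, 0.22, 0], "twist": 0}
    - {"dp": [-0.91, 0.22, 0], "twist": 0}
    - {"dp": [-0.91, 0.22, 0], "twist": 0}
    - {"dp": [-0.91, 0.22, 0], "twist": 0}
    - {"dp": [-0.91, 0.22, 0], "twist": 0}
    - {"dp": [-0.91, 0.22, 0], "twist": 0}
    - {"dp": [-0.91, 0.22, 0], "twist": 0}
    - {"dp": [-0.91, 0.22, 0], "twist": 0}
    - {"dp": [-0.91, 0.22, 0], "twist": 0}
    - {"dp": [-0.91, 0.22, 0], "twist": 0}
    - {"dp": [-0.91, 0.22, 0], "twist": 0}

```text
time_s: 2.85
ee_pos: [0.561, 0.31, 0.2055]
eef_rot: [3.142, 0.0, 2.408]
force: [-0.5, -0.2, 0.1]
grip_width: 0.061
grip_force: 0.0
```

Call:
step_arm:
  deltas:
    - {"dp": [-0.91, 0.22, 0], "twist": 0}
    - {"dp": [-0.91, 0.22, 0], "twist": 0}
    - {"dp": [0, 0, 0], "twist": 0}
    - {"dp": [0, 0, 0], "twist": 0}
    - {"dp": [0, 0, 0], "twist": 0}

```text
time_s: 3.35
ee_pos: [0.6249, 0.276, 0.2055]
eef_rot: [-3.142, -0.0, 2.409]
force: [-0.9, 0.3, 0.0]
grip_width: 0.0612
grip_force: 0.0
```

```bash
cat > w.py <<'E'
from h import *
def wrist(f=None):
    im,d=ctrl.camera('wrist'); P=cloud('wrist',d)
    if f: save(im,f)
    return im,P
def to(p,psi=None):
    o=ctrl.get_obs(); M=R.from_euler('xyz',o['eef_rot']).as_matrix(); print('units dp',(M.T@(np.array(p)-o['ee_pos'])/.04).round(2), 'twist units',None if psi is None else round(np.degrees(o['eef_rot'][2]-psi)/4,2))
E
python3 - <<'E'
from w import *
im,P=wrist('w1.png')
x,y,z=P[...,0],P[...,1],P[...,2]
m=(z>.08)&(z<.092)&(im.max(-1)<110)&(x+y>.8)
q=P[m].astype(np.float32)
print(m.sum(),np.nanmedian(q,0),cv2.minAreaRect(q[:,:2]*1000))
to([.629,.276,.054],2.409)
E
```

```text
6123 [0.6081851  0.29443884 0.08576369] ((602.8406372070312, 261.6092834472656), (92.70173645019531, 173.9831085205078), 48.205772399902344)
units dp [-0.08  0.07  3.79] twist units 0.01
```

View pics/w1.png

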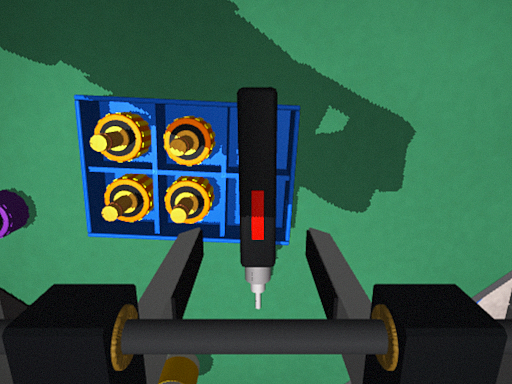

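The wrist view shows the driver body at columns 238-277, rows 88-265, between the finger planes at columns 190 and 320. I measure the body's axis from the wrist depth.

Run:
```python
from w import *
im,P=wrist()
z=P[...,2]; m=np.zeros(z.shape,bool); m[75:268,225:290]=True
m&=(z>.08)&(z<.093); q=P[m]
b=cv2.minAreaRect((q[:,:2]*1000).astype(np.float32)); print(m.sum(),b,np.median(q[:,2]))
to([.629,.276,.054],2.409)
```

```text
6738 ((621.83837890625, 282.705078125), (36.020042419433594, 174.34445190429688), 48.416141510009766) 0.08577776530569844
units dp [-0.08  0.06  3.8 ] twist units 0.01
```

Call:
step_arm:
  deltas:
    - {"dp": [-0.03, 0.07, 0.8], "twist": -0.1}
    - {"dp": [0, 0, 0.8], "twist": 0}
    - {"dp": [0, 0, 0.8], "twist": 0}
    - {"dp": [0, 0, 0.7], "twist": 0}
    - {"dp": [0, 0, 0.5], "twist": 0}
    - {"dp": [0, 0, 0.2], "twist": 0}
    - {"dp": [0, 0, 0], "twist": 0}
    - {"dp": [0, 0, 0], "twist": 0}

```text
time_s: 4.25
ee_pos: [0.6288, 0.2771, 0.0549]
eef_rot: [3.14, 0.001, 2.416]
force: [0.7, 0.3, 0.3]
grip_width: 0.061
grip_force: 0.0
```

Call:
step_arm:
  deltas:
    - {"dp": [0, 0, 0], "twist": 0}
    - {"dp": [0, 0, 0], "twist": 0}
    - {"dp": [0, 0, 0], "twist": 0}
    - {"dp": [0, 0, 0], "twist": 0}
    - {"dp": [0, 0, 0], "twist": 0}
    - {"dp": [0, 0, 0], "twist": 0}
  gripper: -1
  squeeze: 40

```text
time_s: 4.85
ee_pos: [0.6286, 0.2767, 0.0539]
eef_rot: [3.141, 0.0, 2.415]
force: [-0.2, 0.2, 3.9]
grip_width: 0.0361
grip_force: 40.0
```

Call:
step_arm:
  deltas:
    - {"dp": [0, 0, -0.3], "twist": 0}
    - {"dp": [0, 0, -0.6], "twist": 0}
    - {"dp": [0, 0, -0.8], "twist": 0}
    - {"dp": [0, 0, -0.8], "twist": 0}
    - {"dp": [0, 0, -0.7], "twist": 0}
    - {"dp": [0, 0, -0.5], "twist": 0}
    - {"dp": [0, 0, -0.2], "twist": 0}
    - {"dp": [0, 0, 0], "twist": 0}
    - {"dp": [0, 0, 0], "twist": 0}

```text
time_s: 5.75
ee_pos: [0.628, 0.2764, 0.2079]
eef_rot: [-3.14, -0.001, 2.415]
force: [-0.5, 0.2, -5.5]
grip_width: 0.0359
grip_force: 40.0
```

Run:
```python
from w import *
im,P=wrist('w2.png')
to([.643,-.185,.007],np.radians(98.5)); print({k:np.round(v,2) for k,v in ctrl.get_obs().items() if k in('force','moment','grip_force','grip_width')})
z=P[...,2]; m=np.zeros(z.shape,bool); m[75:268,225:290]=True
m&=(z>.2)&(z<.3); q=P[m]
b=cv2.minAreaRect((q[:,:2]*1000).astype(np.float32)); print(m.sum(),b,np.nanmedian(q[:,2]))
A=np.c_[q[:,:2],np.ones(len(q))]; print(np.linalg.lstsq(A,q[:,2],rcond=None)[0])
```

```text
units dp [-7.95 -8.36  5.03] twist units 9.97
{'force': array([-0.19,  0.18, -5.2 ]), 'moment': array([ 0.01,  0.  , -0.02]), 'grip_force': np.float64(40.0), 'grip_width': np.float64(0.04)}
12496 ((595.38720703125, 308.72308349609375), (32.76701736450195, 92.87583923339844), 46.98123550415039) 0.23957476238468628
[-0.01446219 -0.01126854  0.25159796]
```

Call:
step_arm:
  deltas:
    - {"dp": [0, 0, 0], "twist": 0.5}
    - {"dp": [0, 0, 0], "twist": 0.95}
    - {"dp": [0, 0, 0], "twist": 0.95}
    - {"dp": [0, 0, 0], "twist": 0.95}
    - {"dp": [0, 0, 0], "twist": 0.95}
    - {"dp": [0, 0, 0], "twist": 0.95}
    - {"dp": [0, 0, 0], "twist": 0.95}
    - {"dp": [0, 0, 0], "twist": 0.95}
    - {"dp": [0, 0, 0], "twist": 0.95}
    - {"dp": [0, 0, 0], "twist": 0.95}
    - {"dp": [0, 0, 0], "twist": 0.6}
    - {"dp": [0, 0, 0], "twist": 0.32}

```text
time_s: 7.0
ee_pos: [0.6281, 0.2765, 0.208]
eef_rot: [-3.139, 0.001, 1.718]
force: [-0.3, -0.3, -5.2]
grip_width: 0.0361
grip_force: 40.0
```

Call:
step_arm:
  deltas:
    - {"dp": [-0.4, -0.05, 0], "twist": 0}
    - {"dp": [-0.8, -0.09, 0], "twist": 0}
    - {"dp": [-0.9, -0.11, 0], "twist": 0}
    - {"dp": [-0.9, -0.11, 0], "twist": 0}
    - {"dp": [-0.9, -0.11, 0], "twist": 0}
    - {"dp": [-0.9, -0.11, 0], "twist": 0}
    - {"dp": [-0.9, -0.11, 0], "twist": 0}
    - {"dp": [-0.9, -0.11, 0], "twist": 0}
    - {"dp": [-0.9, -0.11, 0], "twist": 0}
    - {"dp": [-0.9, -0.11, 0], "twist": 0}
    - {"dp": [-0.9, -0.11, 0], "twist": 0}
    - {"dp": [-0.9, -0.11, 0], "twist": 0}

```text
time_s: 8.2
ee_pos: [0.6391, -0.1365, 0.2091]
eef_rot: [-3.141, -0.0, 1.72]
force: [-0.4, 0.1, -5.4]
grip_width: 0.0358
grip_force: 40.0
```

Call:
step_arm:
  deltas:
    - {"dp": [-0.8, -0.08, 0], "twist": 0}
    - {"dp": [-0.45, -0.03, 0], "twist": 0}
    - {"dp": [0, 0, 0.5], "twist": 0}
    - {"dp": [0, 0, 0.8], "twist": 0}
    - {"dp": [0, 0, 0.8], "twist": 0}
    - {"dp": [0, 0, 0.8], "twist": 0}
    - {"dp": [0, 0, 0.6], "twist": 0}
    - {"dp": [0, 0, 0.3], "twist": 0}
    - {"dp": [0, 0, 0.1], "twist": 0}
    - {"dp": [0, 0, 0], "twist": 0}
    - {"dp": [0, 0, 0], "twist": 0}

```text
time_s: 9.3
ee_pos: [0.6435, -0.1845, 0.0549]
eef_rot: [3.14, 0.001, 1.72]
force: [0.5, 0.3, -3.9]
grip_width: 0.0354
grip_force: 40.0
```

Run:
```python
from w import *
im,d=ctrl.camera('top'); P=cloud('top',d)
save(cv2.resize(im[120:280,240:440],None,fx=3.5,fy=3.5,interpolation=cv2.INTER_CUBIC),'t2.png')
to([.643,-.185,.007],np.radians(98.5)); print({k:np.round(v,2) for k,v in ctrl.get_obs().items() if k in('force','moment','grip_force','grip_width')})
```

```text
units dp [-0.01 -0.02  1.2 ] twist units 0.01
{'force': array([ 0.48, -0.27, -4.33]), 'moment': array([-0.05,  0.02,  0.03]), 'grip_force': np.float64(40.0), 'grip_width': np.float64(0.04)}
```

View pics/t2.png

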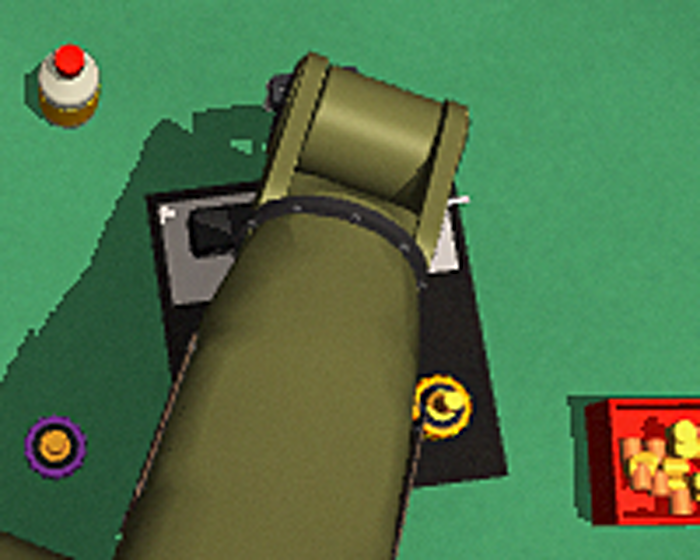

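The driver is over the panel, butt at (190,230) and bit tip at (465,200), with the oil bottle clear at (68,85). I lower it in steps and watch the force.

Call:
step_arm:
  deltas:
    - {"dp": [0, 0, 0.4], "twist": 0}
    - {"dp": [0, 0, 0.4], "twist": 0}
    - {"dp": [0, 0, 0.2], "twist": 0}
    - {"dp": [0, 0, 0.1], "twist": 0}
    - {"dp": [0, 0, 0.05], "twist": 0}
    - {"dp": [0, 0, 0.03], "twist": 0}
    - {"dp": [0, 0, 0], "twist": 0}
    - {"dp": [0, 0, 0], "twist": 0}

```text
time_s: 10.15
ee_pos: [0.6431, -0.1844, 0.0069]
eef_rot: [3.141, 0.0, 1.719]
force: [-1.2, 0.6, 0.3]
grip_width: 0.036
grip_force: 40.0
```

Call:
step_arm:
  deltas:
    - {"dp": [0, 0, 0], "twist": 0}
    - {"dp": [0, 0, 0], "twist": 0}
    - {"dp": [0, 0, 0], "twist": 0}
    - {"dp": [0, 0, 0], "twist": 0}
  gripper: 0.3

```text
time_s: 10.55
ee_pos: [0.643, -0.1844, 0.0064]
eef_rot: [3.141, 0.0, 1.719]
force: [-0.5, 0.1, -0.1]
grip_width: 0.0609
grip_force: 0.0
```

Call:
step_arm:
  deltas:
    - {"dp": [0, 0, -0.3], "twist": 0}
    - {"dp": [0, 0, -0.7], "twist": 0}
    - {"dp": [0, 0, -0.9], "twist": 0}
    - {"dp": [0, 0, -0.9], "twist": 0}
    - {"dp": [0, 0, -0.9], "twist": 0}
    - {"dp": [0, 0, -0.8], "twist": 0}
    - {"dp": [0, 0, -0.4], "twist": 0}
    - {"dp": [0, 0, 0], "twist": 0}

```text
time_s: 11.35
ee_pos: [0.6436, -0.1846, 0.206]
eef_rot: [3.137, 0.002, 1.719]
force: [0.4, -0.0, -1.3]
grip_width: 0.0616
grip_force: 0.0
```

Run:
```python
from w import *
o=ctrl.get_obs(); print(o['ee_pos'])
im,P=wrist('w3.png'); hsv=cv2.cvtColor(im,cv2.COLOR_RGB2HSV)
x,y,z=P[...,0],P[...,1],P[...,2]
m=(z>.03)&(z<.05)&(abs(x-.643)<.1)&(y<0)&(y>-.35)
q=P[m]; print('driver',m.sum(),cv2.minAreaRect((q[:,:2]*1000).astype(np.float32)),np.median(q[:,2]))
for cx,cy in [(.496,-.2995),(.4905,-.148)]:
    n=np.hypot(x-cx,y-cy)<.045; s=n&(z>.075)&(z<.1); c=n&(z>.035)&(z<.045)
    for k in (s,c):
        if k.sum()>5: print('head',k.sum(),P[k].mean(0).round(4),(P[k][:,:2].min(0)+P[k][:,:2].max(0))/2,cv2.minEnclosingCircle((P[k][:,:2]*1000).astype(np.float32)))
```

```text
[ 0.64359598 -0.18459361  0.20599819]
driver 5483 ((653.984375, -130.55918884277344), (297.24517822265625, 102.58258056640625), 73.98556518554688) 0.03624574600272851
head 209 [ 0.4947 -0.2978  0.0801] [ 0.49382682 -0.29909721] ((493.7135314941406, -299.18182373046875), 8.490026473999023)
head 1019 [ 0.4962 -0.2951  0.0378] [ 0.49396915 -0.29900076] ((493.6295166015625, -299.0376892089844), 24.871152877807617)
head 277 [ 0.4908 -0.1483  0.0805] [ 0.49020875 -0.1485134 ] ((490.04486083984375, -148.81219482421875), 8.035676956176758)
head 1381 [ 0.4937 -0.1469  0.0378] [ 0.49012633 -0.14859732] ((490.04296875, -148.54408264160156), 24.877273559570312)
```

View pics/w3.png

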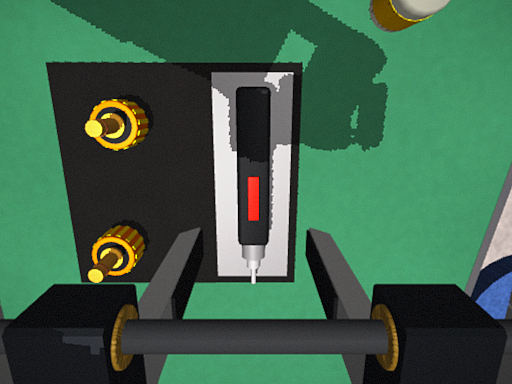

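The driver lies lengthways on the panel (columns 237-270, rows 88-245). The two orange heads are at pixels (118,125) and (118,250), and their stem and cap fits agree. Next I pick the head at (0.490,-0.149) by its stem.

Call:
step_arm:
  deltas:
    - {"dp": [0.29, -0.73, 0], "twist": 0}
    - {"dp": [0.29, -0.73, 0], "twist": 0}
    - {"dp": [0.29, -0.73, 0], "twist": 0}
    - {"dp": [0.29, -0.73, 0], "twist": 0}
    - {"dp": [0.29, -0.74, 0], "twist": 0}
    - {"dp": [0, 0, 0.7], "twist": 0}
    - {"dp": [0, 0, 0.8], "twist": 0}
    - {"dp": [0, 0, 0.5], "twist": 0}
    - {"dp": [0, 0, 0], "twist": 0}
    - {"dp": [0, 0, 0], "twist": 0}
    - {"dp": [0, 0, 0], "twist": 0}

```text
time_s: 12.5
ee_pos: [0.4899, -0.1488, 0.1232]
eef_rot: [3.14, 0.001, 1.719]
force: [0.1, 0.2, 0.3]
grip_width: 0.0613
grip_force: 0.0
```

Run:
```python
from w import *
to([.4901,-.1487,.047],1.719)
```

```text
units dp [0.  0.  1.9] twist units 0.01
```

Call:
step_arm:
  deltas:
    - {"dp": [0, 0, 0.5], "twist": 0}
    - {"dp": [0, 0, 0.6], "twist": 0}
    - {"dp": [0, 0, 0.5], "twist": 0}
    - {"dp": [0, 0, 0.3], "twist": 0}
    - {"dp": [0, 0, 0], "twist": 0}
    - {"dp": [0, 0, 0], "twist": 0}

```text
time_s: 13.1
ee_pos: [0.49, -0.1488, 0.0472]
eef_rot: [3.141, 0.001, 1.719]
force: [0.5, 0.3, -0.3]
grip_width: 0.0612
grip_force: 0.0
```

Call:
step_arm:
  deltas:
    - {"dp": [0, 0, 0], "twist": 0}
    - {"dp": [0, 0, 0], "twist": 0}
    - {"dp": [0, 0, 0], "twist": 0}
    - {"dp": [0, 0, 0], "twist": 0}
    - {"dp": [0, 0, 0], "twist": 0}
    - {"dp": [0, 0, 0], "twist": 0}
    - {"dp": [0, 0, 0], "twist": 0}
  gripper: -1
  squeeze: 25

```text
time_s: 13.8
ee_pos: [0.4894, -0.1486, 0.0461]
eef_rot: [-3.141, -0.0, 1.719]
force: [0.1, -0.2, -1.8]
grip_width: 0.0151
grip_force: 25.0
```

Call:
step_arm:
  deltas:
    - {"dp": [0, 0, -0.3], "twist": 0}
    - {"dp": [0, 0, -0.7], "twist": 0}
    - {"dp": [0, 0, -0.9], "twist": 0}
    - {"dp": [0, 0, -0.9], "twist": 0}
    - {"dp": [0, 0, -0.7], "twist": 0}
    - {"dp": [0, 0, -0.5], "twist": 0}
    - {"dp": [0, 0, 0], "twist": 0}
    - {"dp": [0, 0, 0], "twist": 0}

```text
time_s: 14.6
ee_pos: [0.4892, -0.1486, 0.2059]
eef_rot: [-3.141, -0.0, 1.719]
force: [-0.1, 0.3, -2.0]
grip_width: 0.0156
grip_force: 25.0
```

Run:
```python
from w import *
for c in ([.5982,.3075,.06],[.6501,.2561,.06]): to(c,1.719)
```

```text
units dp [10.87  4.38  3.65] twist units 0.01
units dp [9.41 5.48 3.65] twist units 0.01
```

Call:
step_arm:
  deltas:
    - {"dp": [0.45, 0.18, 0], "twist": 0}
    - {"dp": [0.9, 0.36, 0], "twist": 0}
    - {"dp": [0.97, 0.39, 0], "twist": 0}
    - {"dp": [0.97, 0.39, 0], "twist": 0}
    - {"dp": [0.97, 0.39, 0], "twist": 0}
    - {"dp": [0.97, 0.39, 0], "twist": 0}
    - {"dp": [0.97, 0.39, 0], "twist": 0}
    - {"dp": [0.97, 0.39, 0], "twist": 0}
    - {"dp": [0.97, 0.39, 0], "twist": 0}
    - {"dp": [0.97, 0.39, 0], "twist": 0}
    - {"dp": [0.9, 0.36, 0], "twist": 0}
    - {"dp": [0.6, 0.24, 0], "twist": 0}

```text
time_s: 15.8
ee_pos: [0.5946, 0.2986, 0.2038]
eef_rot: [-3.139, 0.001, 1.721]
force: [-0.9, -0.2, -1.4]
grip_width: 0.0154
grip_force: 25.0
```

Call:
step_arm:
  deltas:
    - {"dp": [0.27, 0.12, 0], "twist": 0}
    - {"dp": [0, 0, 0.5], "twist": 0}
    - {"dp": [0, 0, 0.6], "twist": 0}
    - {"dp": [0, 0, 0.3], "twist": 0}
    - {"dp": [0, 0, 0], "twist": 0}
    - {"dp": [0, 0, 0], "twist": 0}
    - {"dp": [0, 0, 0], "twist": 0}

```text
time_s: 16.5
ee_pos: [0.5988, 0.3077, 0.1516]
eef_rot: [3.14, -0.0, 1.719]
force: [-0.1, 0.2, -1.6]
grip_width: 0.0153
grip_force: 25.0
```

Run:
```python
from w import *
im,P=wrist('w4.png'); hsv=cv2.cvtColor(im,cv2.COLOR_RGB2HSV)
x,y,z=P[...,0],P[...,1],P[...,2]
# rim points in crate frame (origin .5728,.2299; y axis 45.3deg)
a=np.radians(45.3); ey=np.array([np.cos(a),np.sin(a)]); ex=np.array([ey[1],-ey[0]])
d=P[...,:2]-[.5728,.2299]; u=d@ex; v=d@ey
r=(abs(z-.05)<.0025)&(hsv[...,0]>95)&(hsv[...,0]<125)
for n,k,w in [('+y wall',r&(abs(u)<.06)&(v>.1),v),('+x wall',r&(abs(v)<.1)&(u>.06),u),('-x wall',r&(abs(v)<.1)&(u<-.06),u),('-y wall',r&(abs(u)<.06)&(v<-.1),v)]:
    if k.sum()>5: print(n,k.sum(),np.percentile(w[k],[2,50,98]).round(4))
to([.5982,.3075,.05],1.719)
```

```text
+y wall 690 [0.1062 0.1086 0.111 ]
+x wall 196 [0.0695 0.0712 0.0742]
-x wall 1160 [-0.076  -0.0737 -0.0712]
-y wall 161 [-0.1125 -0.1093 -0.1073]
units dp [-0.   -0.02  2.54] twist units 0.0
```

View pics/w4.png

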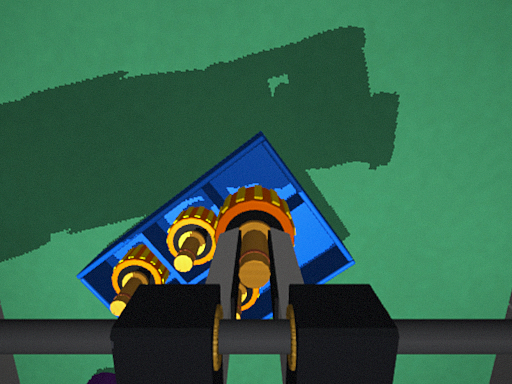

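The held head hangs over the empty corner cell (cap at (255,210)), and the rim checks within 2 mm. I lower it.

Call:
step_arm:
  deltas:
    - {"dp": [0, 0, 0.4], "twist": 0}
    - {"dp": [0, 0, 0.5], "twist": 0}
    - {"dp": [0, 0, 0.5], "twist": 0}
    - {"dp": [0, 0, 0.5], "twist": 0}
    - {"dp": [0, 0, 0.35], "twist": 0}
    - {"dp": [0, 0, 0.2], "twist": 0}
    - {"dp": [0, 0, 0.1], "twist": 0}
    - {"dp": [0, 0, 0.05], "twist": 0}
    - {"dp": [0, 0, 0], "twist": 0}
    - {"dp": [0, 0, 0], "twist": 0}

```text
time_s: 17.55
ee_pos: [0.5988, 0.3079, 0.0478]
eef_rot: [3.14, -0.0, 1.719]
force: [-3.2, -0.7, 6.1]
grip_width: 0.0154
grip_force: 25.0
```

Call:
step_arm:
  deltas:
    - {"dp": [0, 0, 0], "twist": 0}
    - {"dp": [0, 0, 0], "twist": 0}
    - {"dp": [0, 0, 0], "twist": 0}
    - {"dp": [0, 0, 0], "twist": 0}
  gripper: -0.2

```text
time_s: 17.95
ee_pos: [0.5983, 0.3077, 0.0463]
eef_rot: [3.141, -0.0, 1.719]
force: [0.1, 0.7, -0.9]
grip_width: 0.0376
grip_force: 0.0
```

Call:
step_arm:
  deltas:
    - {"dp": [0, 0, -0.3], "twist": 0}
    - {"dp": [0, 0, -0.7], "twist": 0}
    - {"dp": [0, 0, -0.9], "twist": 0}
    - {"dp": [0, 0, -0.9], "twist": 0}
    - {"dp": [0, 0, -0.8], "twist": 0}
    - {"dp": [0, 0, -0.4], "twist": 0}
    - {"dp": [0, 0, 0], "twist": 0}

```text
time_s: 18.65
ee_pos: [0.599, 0.308, 0.21]
eef_rot: [3.136, -0.001, 1.719]
force: [0.4, 0.7, -0.3]
grip_width: 0.0376
grip_force: 0.0
```

Run:
```python
from w import *
im,P=wrist('w5.png'); x,y,z=P[...,0],P[...,1],P[...,2]
n=np.hypot(x-.5982,y-.3075)<.045
for lo,hi in [(.076,.1),(.036,.046)]:
    k=n&(z>lo)&(z<hi); print(k.sum(),np.median(P[k],0).round(4),(P[k][:,:2].min(0)+P[k][:,:2].max(0))/2,cv2.minEnclosingCircle((P[k][:,:2]*1000).astype(np.float32)))
to([.4937,-.2991,.047],1.719)
```

```text
217 [0.5974 0.3079 0.0823] [0.59746061 0.30716528] ((597.6167602539062, 307.0811767578125), 8.036883354187012)
1840 [0.597  0.3047 0.0391] [0.59842426 0.30696084] ((598.2269897460938, 307.36865234375), 44.92177200317383)
units dp [-14.62  -4.85   3.99] twist units 0.01
```

Call:
step_arm:
  deltas:
    - {"dp": [-0.91, -0.3, 0], "twist": 0}
    - {"dp": [-0.91, -0.3, 0], "twist": 0}
    - {"dp": [-0.91, -0.3, 0], "twist": 0}
    - {"dp": [-0.91, -0.3, 0], "twist": 0}
    - {"dp": [-0.91, -0.3, 0], "twist": 0}
    - {"dp": [-0.91, -0.3, 0], "twist": 0}
    - {"dp": [-0.91, -0.3, 0], "twist": 0}
    - {"dp": [-0.91, -0.3, 0], "twist": 0}
    - {"dp": [-0.91, -0.3, 0], "twist": 0}
    - {"dp": [-0.91, -0.3, 0], "twist": 0}
    - {"dp": [-0.91, -0.3, 0], "twist": 0}
    - {"dp": [-0.91, -0.3, 0], "twist": 0}
  gripper: 0.3

```text
time_s: 19.9
ee_pos: [0.5195, -0.1469, 0.205]
eef_rot: [-3.14, -0.001, 1.719]
force: [0.6, -0.9, -0.7]
grip_width: 0.061
grip_force: 0.0
```

Call:
step_arm:
  deltas:
    - {"dp": [-0.91, -0.3, 0], "twist": 0}
    - {"dp": [-0.91, -0.3, 0], "twist": 0}
    - {"dp": [-0.91, -0.3, 0], "twist": 0}
    - {"dp": [-0.97, -0.35, 0], "twist": 0}
    - {"dp": [0, 0, 0.7], "twist": 0}
    - {"dp": [0, 0, 0.8], "twist": 0}
    - {"dp": [0, 0, 0.5], "twist": 0}
    - {"dp": [0, 0, 0], "twist": 0}
    - {"dp": [0, 0, 0], "twist": 0}
    - {"dp": [0, 0, 0], "twist": 0}

```text
time_s: 20.9
ee_pos: [0.4934, -0.2996, 0.1274]
eef_rot: [3.141, 0.001, 1.719]
force: [-0.5, 0.5, 0.2]
grip_width: 0.0608
grip_force: 0.0
```

Run:
```python
from w import *
im,P=wrist('w6.png'); x,y,z=P[...,0],P[...,1],P[...,2]
n=np.hypot(x-.4937,y+.2991)<.04
for lo,hi in [(.076,.09),(.035,.045)]:
    k=n&(z>lo)&(z<hi); 
    if k.sum()>5:print(k.sum(),np.median(P[k],0).round(4),cv2.minEnclosingCircle((P[k][:,:2]*1000).astype(np.float32)))
to([.4937,-.2991,.047],1.719)
```

```text
385 [ 0.4944 -0.2983  0.0828] ((494.63092041015625, -299.4403381347656), 7.859273433685303)
1940 [ 0.492  -0.2934  0.0392] ((494.5035095214844, -299.6216735839844), 26.03985595703125)
units dp [0.01 0.01 2.01] twist units 0.01
```

Call:
step_arm:
  deltas:
    - {"dp": [0, 0.02, 0.5], "twist": 0}
    - {"dp": [0, 0, 0.6], "twist": 0}
    - {"dp": [0, 0, 0.6], "twist": 0}
    - {"dp": [0, 0, 0.3], "twist": 0}
    - {"dp": [0, 0, 0], "twist": 0}
    - {"dp": [0, 0, 0], "twist": 0}

```text
time_s: 21.55
ee_pos: [0.4943, -0.2996, 0.0474]
eef_rot: [3.141, 0.001, 1.719]
force: [0.2, 0.1, -0.3]
grip_width: 0.0611
grip_force: 0.0
```

Call:
step_arm:
  deltas:
    - {"dp": [0, 0, 0], "twist": 0}
    - {"dp": [0, 0, 0], "twist": 0}
    - {"dp": [0, 0, 0], "twist": 0}
    - {"dp": [0, 0, 0], "twist": 0}
    - {"dp": [0, 0, 0], "twist": 0}
    - {"dp": [0, 0, 0], "twist": 0}
    - {"dp": [0, 0, 0], "twist": 0}
  gripper: -1
  squeeze: 25

```text
time_s: 22.25
ee_pos: [0.4937, -0.2992, 0.0461]
eef_rot: [-3.141, -0.0, 1.719]
force: [0.3, 0.7, -2.1]
grip_width: 0.0157
grip_force: 25.0
```

Call:
step_arm:
  deltas:
    - {"dp": [0, 0, -0.3], "twist": 0}
    - {"dp": [0, 0, -0.7], "twist": 0}
    - {"dp": [0, 0, -0.9], "twist": 0}
    - {"dp": [0, 0, -0.9], "twist": 0}
    - {"dp": [0, 0, -0.7], "twist": 0}
    - {"dp": [0, 0, -0.5], "twist": 0}
    - {"dp": [0, 0, 0], "twist": 0}
    - {"dp": [0, 0, 0], "twist": 0}

```text
time_s: 23.05
ee_pos: [0.4936, -0.2991, 0.2059]
eef_rot: [-3.141, -0.0, 1.719]
force: [-0.1, 0.6, -1.9]
grip_width: 0.0157
grip_force: 25.0
```

Run:
```python
from w import *
to([.6495,.2565,.06],1.719)
```

```text
units dp [13.16  5.91  3.65] twist units 0.01
```

Call:
step_arm:
  deltas:
    - {"dp": [0.5, 0.22, 0], "twist": 0}
    - {"dp": [0.95, 0.43, 0], "twist": 0}
    - {"dp": [0.95, 0.43, 0], "twist": 0}
    - {"dp": [0.95, 0.43, 0], "twist": 0}
    - {"dp": [0.95, 0.43, 0], "twist": 0}
    - {"dp": [0.95, 0.43, 0], "twist": 0}
    - {"dp": [0.95, 0.43, 0], "twist": 0}
    - {"dp": [0.95, 0.43, 0], "twist": 0}
    - {"dp": [0.95, 0.43, 0], "twist": 0}
    - {"dp": [0.95, 0.43, 0], "twist": 0}
    - {"dp": [0.95, 0.43, 0], "twist": 0}
    - {"dp": [0.95, 0.43, 0], "twist": 0}

```text
time_s: 24.25
ee_pos: [0.6244, 0.1649, 0.2043]
eef_rot: [-3.139, 0.0, 1.719]
force: [0.3, -0.1, -1.6]
grip_width: 0.0153
grip_force: 25.0
```

Call:
step_arm:
  deltas:
    - {"dp": [0.95, 0.43, 0], "twist": 0}
    - {"dp": [0.8, 0.35, 0], "twist": 0}
    - {"dp": [0.46, 0.18, 0], "twist": 0}
    - {"dp": [0, 0, 0.5], "twist": 0}
    - {"dp": [0, 0, 0.6], "twist": 0}
    - {"dp": [0, 0, 0.3], "twist": 0}
    - {"dp": [0, 0, 0], "twist": 0}
    - {"dp": [0, 0, 0], "twist": 0}
    - {"dp": [0, 0, 0], "twist": 0}

```text
time_s: 25.15
ee_pos: [0.6501, 0.2563, 0.1516]
eef_rot: [3.14, -0.0, 1.719]
force: [0.6, -1.0, -2.0]
grip_width: 0.0156
grip_force: 25.0
```

Run:
```python
from w import *
im,P=wrist('w7.png')
to([.6495,.2565,.0475],1.719)
```

```text
units dp [ 0.01 -0.02  2.6 ] twist units 0.0
```

View pics/w7.png

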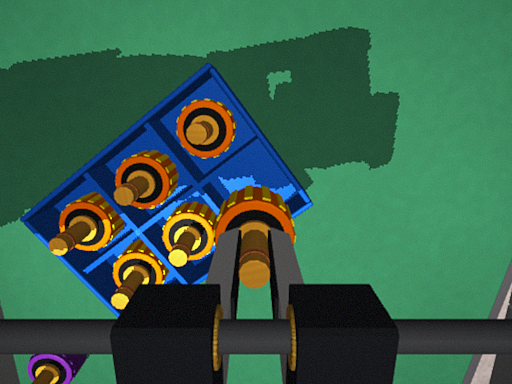

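The first head stands upright in its cell at (205,128). The second hangs over the last empty cell at (255,215), so I lower it.

Call:
step_arm:
  deltas:
    - {"dp": [0.01, -0.02, 0.4], "twist": 0}
    - {"dp": [0, 0, 0.5], "twist": 0}
    - {"dp": [0, 0, 0.5], "twist": 0}
    - {"dp": [0, 0, 0.5], "twist": 0}
    - {"dp": [0, 0, 0.35], "twist": 0}
    - {"dp": [0, 0, 0.2], "twist": 0}
    - {"dp": [0, 0, 0.1], "twist": 0}
    - {"dp": [0, 0, 0.04], "twist": 0}
    - {"dp": [0, 0, 0], "twist": 0}
    - {"dp": [0, 0, 0], "twist": 0}

```text
time_s: 26.2
ee_pos: [0.6493, 0.2568, 0.048]
eef_rot: [3.14, -0.0, 1.719]
force: [-1.8, 0.8, 5.9]
grip_width: 0.0153
grip_force: 25.0
```

Call:
step_arm:
  deltas:
    - {"dp": [0, 0, 0], "twist": 0}
    - {"dp": [0, 0, 0], "twist": 0}
    - {"dp": [0, 0, 0], "twist": 0}
    - {"dp": [0, 0, 0], "twist": 0}
  gripper: -0.2

```text
time_s: 26.6
ee_pos: [0.6488, 0.2566, 0.0465]
eef_rot: [-3.141, 0.0, 1.719]
force: [0.4, -0.1, 0.8]
grip_width: 0.0372
grip_force: 0.0
```

Call:
step_arm:
  deltas:
    - {"dp": [0, 0, -0.3], "twist": 0}
    - {"dp": [0, 0, -0.7], "twist": 0}
    - {"dp": [0, 0, -0.9], "twist": 0}
    - {"dp": [0, 0, -0.9], "twist": 0}
    - {"dp": [0, 0, -0.8], "twist": 0}
    - {"dp": [0, 0, -0.4], "twist": 0}
    - {"dp": [0, 0, 0], "twist": 0}
    - {"dp": [0, 0, 0], "twist": 0}
    - {"dp": [0, 0, 0], "twist": 0}

```text
time_s: 27.5
ee_pos: [0.6484, 0.2564, 0.2051]
eef_rot: [-3.139, 0.0, 1.719]
force: [-0.2, -0.5, -0.8]
grip_width: 0.0376
grip_force: 0.0
```

Run:
```python
from w import *
im,P=wrist('w8.png'); x,y,z=P[...,0],P[...,1],P[...,2]
for c in [(.5982,.3075),(.6498,.2563)]:
    n=np.hypot(x-c[0],y-c[1])<.03
    for lo,hi in [(.076,.1),(.036,.046)]:
        k=n&(z>lo)&(z<hi)
        if k.sum()>5: print(c,k.sum(),np.median(P[k],0).round(4),cv2.minEnclosingCircle((P[k][:,:2]*1000).astype(np.float32)))
im,d=ctrl.camera('top'); P=cloud('top',d); x,y,z=P[...,0],P[...,1],P[...,2]
m=(z>.034)&(z<.05)&(x>.59)&(x<.7)&(y<-.07)&(y>-.29); q=P[m]
print('driver',cv2.minAreaRect((q[:,:2]*1000).astype(np.float32)),np.median(q[:,2]))
save(cv2.resize(im[120:280,70:400],None,fx=2.4,fy=2.4),'t3.png')
```

```text
(0.5982, 0.3075) 267 [0.599  0.3078 0.0847] ((598.56494140625, 307.50897216796875), 8.162274360656738)
(0.5982, 0.3075) 1555 [0.6009 0.3102 0.0411] ((598.329345703125, 307.1828918457031), 26.057504653930664)
(0.6498, 0.2563) 239 [0.6485 0.2576 0.0845] ((648.7755126953125, 256.4889221191406), 8.092416763305664)
(0.6498, 0.2563) 1330 [0.6473 0.2613 0.041 ] ((648.8580322265625, 256.2309875488281), 26.17100715637207)
driver ((643.7791748046875, -185.39404296875), (36.31910705566406, 194.2117462158203), 8.973775863647461) 0.0392140893114602
```

View pics/t3.png

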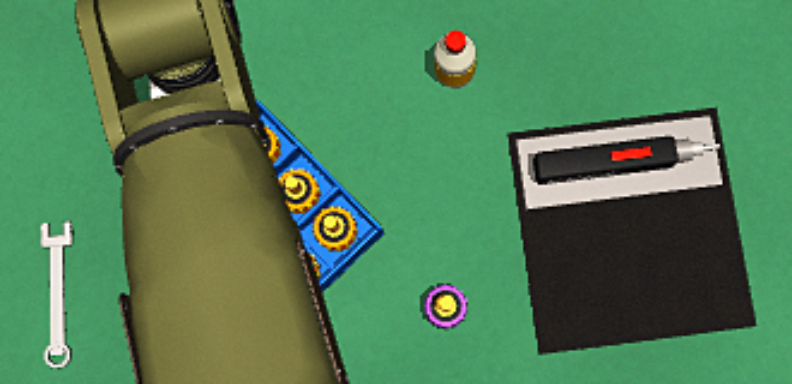

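The driver lies flat and lengthways on the panel, from (533,165) to (718,148). Both heads measure within 2 mm of their cell centres and upright. The bottle, wrench and purple look-alike have not moved, and the arm is clear.

```bash
python3 -c "
from station import ctrl
print(ctrl.hand_in())"
```

```text
the job is handed in; nothing more can be done
None
```

I handed the job in at about 27.5 s: the screwdriver lies flat and lengthways on the grey panel, both orange tap heads stand upright in the two empty cells within about 2 mm of centre, and no other object was handled; the hand-in gave no verdict.

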